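# Hold the pilot button of the gas test kiln

### The job

We are about to light the small gas kiln: on its gas valve, turn the black knob anticlockwise until its pointer stands at the pilot mark (the single long line on the dial plate), then press the steel pilot button next to the knob all the way down to its stop and keep it there, so that I can light the pilot. Finish while still holding the button down with the fingers; do not press it before the knob is at the pilot mark, do not lean on it harder than a firm press, and leave the other things on the table where they are.

Things in the scene. Friction and masses are not known exactly. Their poses are not given: they have to be found in the camera images.
- kiln_unit: Kiln and gas line, one bolted unit. Origin: on the table under the centre of the gas valve, an aluminium block 84 (x) by 150 mm (y), its flat top 95 mm up; z up. +y runs along the line to the round steel kiln (260 mm wide and tall, axis 400 mm away); -y to the open cock, regulator and hose (not needed). On the valve's top: dial plate and knob at y = +36 mm, pilot button at y = -36 mm.
- gas_knob (a joint): Angle of the black knob, rad, anticlockwise from above: 0 = pointer at the white off dot (towards the unit's -y), 1.571 = at the pilot mark, one long white line (towards +x), 3.142 = at the two short bars, full (towards +y). Friction about 0.06 N m; it stays where it is left. Starts at 0.15 to 1.0.
- knob_grip (a point): Centre of the knob's finger bar, on the turning axis, 120 mm above the table. The bar is 14 mm thick, 38 mm long, 23 mm tall (from 108 to 131 mm above the table), on a 44 mm round skirt; grasp it across its thickness from above. The point turns with the knob: bar along its y axis, pointer towards its -y.
- knob_pointer (a point): Tip of the knob's pointer, the pointed end of the finger bar with a white line on top, 24 mm out from the turning axis.
- pilot_mark (a point): Middle of the white pilot line on the round black dial plate (75 mm across) under the knob, 31.5 mm from the knob's axis, 98 mm above the table.
- pilot_button (a joint): How far the pilot button is pressed, m: 0 = up, 0.010 = fully down against its stop. Spring: 3 N where it starts to move, rising evenly to 9 N at the stop; it springs back when let go.
- button_top (a point): Centre of the top face of the pilot button, a plain upright steel cylinder 22 mm across in a black collar (34 mm across, top 101 mm above the table). It moves with the button: 118 mm above the table when up, 108 mm when fully down.
- spanner: Bystander: steel spanner lying on the table in front of the gas line.
- glaze_jar: Bystander: small amber glass jar with white cap, 60 mm across, 72 mm tall, standing in front of the valve.
- long_lighter: Bystander: black long-nosed lighter, about 235 mm long, 20 mm high, lying behind the valve.
- cone_pack: Bystander: terracotta bar 60 mm long with three small white cones, 68 mm tall, behind the gas line.
- bottle_tall: Bystander: unglazed white bottle vase, 80 mm across, 165 mm tall, standing behind the gas line.
- glaze_bowl: Bystander: blue bowl, 130 mm across, 60 mm tall, behind the burner.

How it is judged:
On the way, in this order (a step that is already met when the one before it is completed fails the run):
1. the knob's pointer stands at the pilot mark, the button still up (value of joint gas_knob between 1.4108 and 1.7308 rad and value of joint pilot_button below 0.002 m), for 0.2 s.
2. the button is pressed fully down by the fingers, the knob still at the pilot mark (value of joint gas_knob between 1.4108 and 1.7308 rad and value of joint pilot_button above 0.0085 m and contact force between the fingers and pilot_button above 4 N), for 0.3 s.
At the end, for the whole second after the job is handed in: The knob is within 0.16 rad (9 degrees) of the pilot mark and the pilot button is held at least 8.5 of its 10 mm down by the fingers themselves (more than 4 N between fingers and button) through the last second (all of step 2); the arm keeps its last pose, push and grip.
It fails at once if the button is pressed (over 3 mm) while the knob is not at the pilot mark (value of joint pilot_button above 0.003 m and not (value of joint gas_knob between 1.4108 and 1.7308 rad)).
It fails at once if the button is pressed with more than 45 N (contact force between anything else and pilot_button above 45 N).
It fails at once if a bystander is pushed more than 30 mm away or tipped over (distance of any of spanner, glaze_jar, long_lighter, cone_pack, bottle_tall, glaze_bowl from where it was at the start of the episode above 0.03 m or angle between any of glaze_jar, bottle_tall, glaze_bowl, cone_pack's own z axis and vertical above 0.5 rad).
It also fails if it takes over 45 s, if anything falls off the work surface, if the arm or the gripper's body presses on something with over 40 N, if the wrist force passes 120 N, or if a joint passes its speed limit or range.

### The arm

A 6-joint arm with a two-finger parallel gripper is mounted at the origin on the work surface. World frame = base frame: x ahead of the robot, y to its left, z up, the work surface at z = 0. Lengths are in m, angles in rad, forces in N, time in s.
With the tool pointing down it reaches from about 0.275 to 0.875 m from the base axis. Payload 12.5 kg.
Tool frame: the origin (TCP) lies at the very end of the fingers, on their centre line; the grasp point (between the pads) lies 19 mm behind it; z points along the fingers, y is the line along which they close (so a half turn about z gives the same grasp; the last joint's range is limited). The gripper opens to 85 mm and grips with 20 to 120 N. Pads are 22 mm wide; open, the fingers measure 114 mm over their backs; the gripper's body (76 mm by 85 mm) begins 54 mm behind the grasp point. The pads swing forward as they close: fully open they stand 13 mm farther back than shut.
Start: joints at [1.23, 0.351, 1.652, -0, 1.139, -0.085], TCP at [0.139, 0.532, 0.231] pointing down, gripper open.
Joint ranges: [-2.75, 2.75], [-0.79, 2.1], [0.01, 2.65], [-1.57, 4.71], [0.07, 3.14], [-2.87, 2.87]. Speed limits (rad/s): [2.22, 2.22, 2.79, 3.14, 3.14, 3.14].

### API

Orientations are given as a rotation vector (axis times angle).
In Python, from cell import observe, capture, sign_off gives the robot as it stands.
- The arm moves only by the shell command python3 -m crank 'ROWS' [FORCE]. ROWS is JSON, a list of rows, each a list of 5 numbers: the shift along the tool's x, y, z scaled (see below), then the turn about the tool's z scaled (see below), then the opening, from 0 (shut) to 1 (fully open). In form: [[tx, ty, tz, turn, grip], ...]. A call has exactly 10 rows; each row is the pose to reach, as a shift and turn from the pose commanded when the call began, along the tool's axes at that moment; what a row does not reach only later rows make up. The controller multiplies each number of a shift by 0.08 m and each number of a turn by 90 degrees. A row lasts 1/10 s, in which the tool goes at most 50 mm and 8.59 degrees, less where a joint would pass 70% of its speed; a pose out of reach is approached as far as the arm can. A call with a number of a shift or a turn outside -1 to 1 is refused whole. A call with a gripper value outside its range is refused whole. The fingers move at their own pace and stop on an object; FORCE is the grip in N (left out, the last holds). Time passes only in rows, so rows that repeat a pose let the fingers close, or fill a call up. It gives the time, the measured TCP pose, the force, the opening and the grip force at its end, in the units of the state.
- observe(): the state, without advancing time (a new reading comes with each control period).
- capture(name): name is "side" or "top"; returns a dict with "pixels" (400x640x3 uint8, red, green, blue), "intrinsics" (3x3 intrinsics, pixels), "R" (3x3) and "t" (3): a world point X has camera coordinates R X + t. Camera axes: x right, y down, z forward; pixel columns grow to the right and rows downward; lengths in m; the calibration is good to about 2 mm. A picture is of the moment at which its call begins. There is no depth.
- sign_off(): hands the job in; it is judged then, once.
The state is a dict: "time": time; "joints": joint angles; "joint_vel": joint speeds; "joint_torque": joint torques, N m; "eef_pos": TCP position; "eef_rot": TCP orientation; "force": force on the tool from outside, world axes, zero at the start; "moment": the same for the moment, N m; "grip_width": finger opening in m; "gripper_force": force on a finger pad.
Only numpy, scipy, OpenCV 4.12 (cv2) and the standard library are available. Lean on these libraries where they do the work, as an engineer would, in place of code of your own. Each camera call takes 0.05 s, during which the arm holds its last target. There are 200 camera calls.

## Working session

There is one attempt and no reset: what is moved stays moved. The work goes in short steps, Python scripts to look and compute and a shell command to move; the robot and the scene stay as the last step left them, time stands still between calls to the robot, and variables do not carry over. Pictures are saved under pics/ and viewed, at most 10 in all, crops included, and the job is handed in when it is done.

```bash
mkdir -p pics
python3 - <<'E'
from cell import observe,capture
import cv2,pickle
d={n:capture(n) for n in("side","top")}
pickle.dump(d,open("c0.pkl","wb"))
for n in d: cv2.imwrite(f"pics/{n}0.png",d[n]["pixels"][:,:,::-1])
s=observe();print(s["eef_pos"],s["eef_rot"],s["time"],s["grip_width"])
for n in d: print(n,d[n]["intrinsics"],-d[n]["R"].T@d[n]["t"])
E
```

```text
[0.13905177 0.5318262  0.2308174 ] [-4.00684077e-01 -3.11572193e+00  1.62762828e-03] 0.1 0.08559391677216399
side [[424.6380009    0.         318.41094876]
 [  0.         424.6380009  210.70943265]
 [  0.           0.           1.        ]] [0.17111276 0.31807551 0.66551344]
top [[363.09917636   0.         318.67109288]
 [  0.         363.09917636 203.12994424]
 [  0.           0.           1.        ]] [ 0.41651092 -0.07042382  0.94206699]
```

View pics/top0.png

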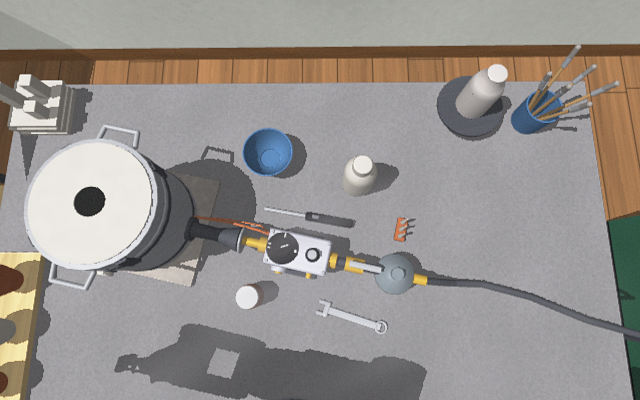

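View pics/side0.png

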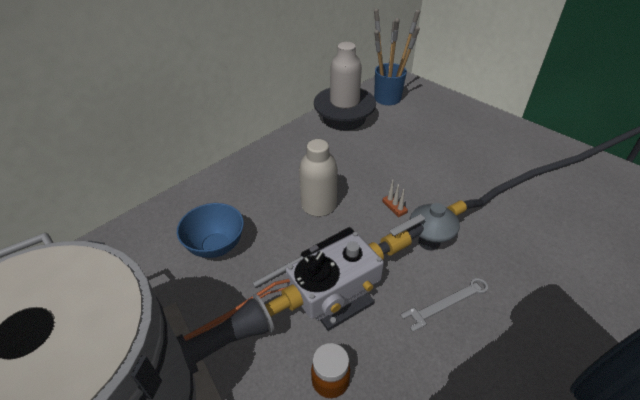

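The top view shows the kiln at left, with the valve at about (298,252), knob (282,248) and button (312,255). The side view has the knob at (317,270) and the button at (353,250). I'll enlarge both.

Run:
```python
import pickle,cv2
d=pickle.load(open("c0.pkl","rb"))
for n,(u,v,w,h) in {"top":(255,222,80,60),"side":(275,220,120,90)}.items():
    k=800//w
    cv2.imwrite(f"pics/{n}0c.png",cv2.resize(d[n]["pixels"][v:v+h,u:u+w,::-1],(w*k,h*k),interpolation=cv2.INTER_CUBIC))
    print(n,k)
```

```text
top 10
side 6
```

View pics/top0c.png

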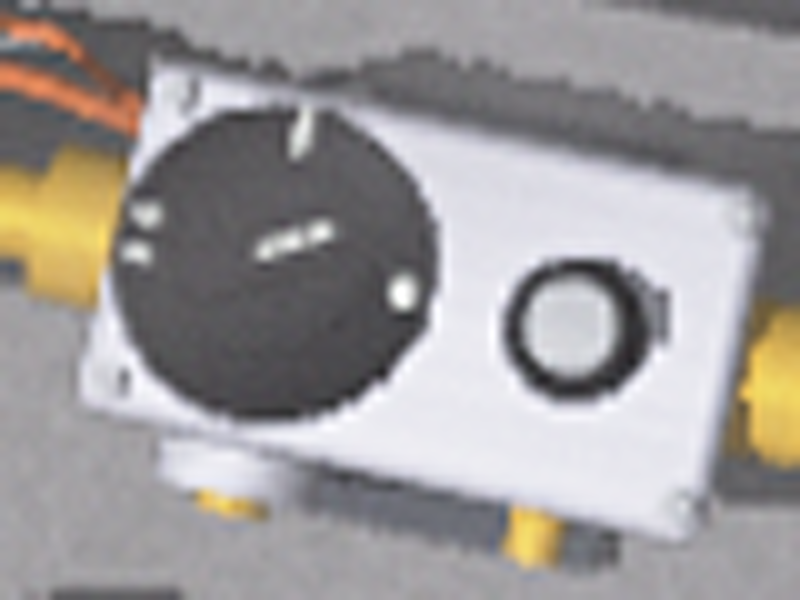

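View pics/side0c.png

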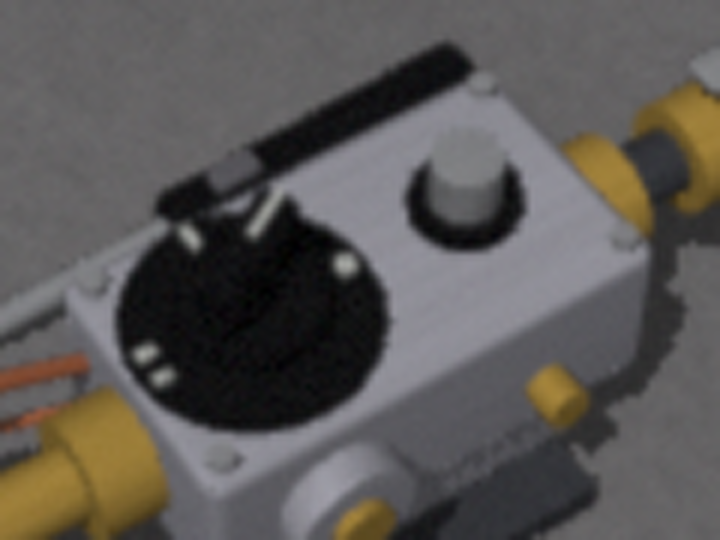

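The top crop (×10) shows dial centre ≈(275,262), pilot line ≈(302,132), off dot (404,292), bars (141,232), pointer line (262,252)→(335,232) and button top (572,325). The side crop (×6) shows button top ≈(470,150), pilot line (190,237), off dot (346,265), bars (154,365) and pointer line (250,237)→(282,194).

```bash
cat > h.py <<'E'
import numpy as np,pickle
def px(c,o,k,x,y): return (o[0]+(x+.5)/k-.5,o[1]+(y+.5)/k-.5)
def onz(c,uv,z):
    r=c["R"].T@np.linalg.inv(c["intrinsics"])@np.array([*uv,1]); p=-c["R"].T@c["t"]
    return p+r*(z-p[2])/r[2]
E
python3 - <<'E'
from h import *
from scipy.spatial.transform import Rotation as Ro
from cell import observe
d=pickle.load(open("c0.pkl","rb"))
P={"top":((255,222),10,dict(dial=(275,262,.097),pil=(302,132,.098),off=(404,292,.098),full=(141,232,.098),pa=(262,252,.131),pb=(335,232,.131),but=(572,325,.118))),
"side":((275,220),6,dict(dial=(252,317,.097),pil=(190,237,.098),off=(346,265,.098),full=(154,365,.098),pa=(250,237,.131),pb=(282,194,.131),but=(470,150,.118)))}
for n,(o,k,D) in P.items():
    q={a:onz(d[n],px(0,o,k,x,y),z) for a,(x,y,z) in D.items()}
    for a in q: print(n,a,q[a].round(4))
    mid=(q["off"]+q["full"])/2; ax=mid
    print(" mid off/full",mid.round(4),"dist but",np.linalg.norm((q["but"]-ax)[:2]))
    A=lambda v:np.degrees(np.arctan2(v[1],v[0])).round(1)
    print(" unit +y dir (axis-button)",A(ax-q["but"]),"full-off",A(q["full"]-q["off"]),"pil-ax",A(q["pil"]-ax),"pointer",A(q["pb"]-q["pa"]),A(q["pb"]-ax),A(q["pb"]-q["dial"]))
print(Ro.from_rotvec(observe()["eef_rot"]).as_matrix().round(3))
E
```

```text
top dial [0.4771 0.0275 0.097 ]
top pil [0.5072 0.0217 0.098 ]
top off [ 0.4702 -0.0027  0.098 ]
top full [0.484  0.0587 0.098 ]
top pa [0.4769 0.0265 0.131 ]
top pb [0.4814 0.0103 0.131 ]
top but [ 0.4615 -0.0423  0.118 ]
 mid off/full [0.4771 0.028  0.098 ] dist but 0.07194485166030888
 unit +y dir (axis-button) 77.5 full-off 77.3 pil-ax -11.8 pointer -74.7 -76.4 -76.2
side dial [0.4751 0.0267 0.097 ]
side pil [0.5067 0.0198 0.098 ]
side off [ 0.4684 -0.0038  0.098 ]
side full [0.4822 0.057  0.098 ]
side pa [0.4758 0.026  0.131 ]
side pb [0.48   0.0096 0.131 ]
side but [ 0.4609 -0.046   0.118 ]
 mid off/full [0.4753 0.0266 0.098 ] dist but 0.0739873924383015
 unit +y dir (axis-button) 78.8 full-off 77.2 pil-ax -12.2 pointer -75.6 -74.5 -73.9
[[-0.967  0.253 -0.   ]
 [ 0.253  0.967 -0.001]
 [ 0.    -0.001 -1.   ]]
```

Both cameras agree: knob axis ≈(0.476,0.0275), button ≈(0.461,-0.043), 72 mm apart as specified. The pointer is at −75.5° and the pilot mark at −12.3°, so the knob is at about 0.47 rad. I'll go there above the knob, in six legs.

```bash
R='print'
python3 -m crank '[[-0.1,-0.085,0,0,1],[-0.2,-0.17,0,0,1],[-0.3,-0.25,0,0,1],[-0.4,-0.34,0,0,1],[-0.5,-0.42,0,0,1],[-0.6,-0.51,0,0,1],[-0.7,-0.6,0,0,1],[-0.8,-0.68,0,0,1],[-0.9,-0.76,0,0,1],[-0.95,-0.84,0,0,1]]'
python3 -m crank '[[-0.1,-0.085,0,0,1],[-0.2,-0.17,0,0,1],[-0.3,-0.25,0,0,1],[-0.4,-0.34,0,0,1],[-0.5,-0.42,0,0,1],[-0.6,-0.51,0,0,1],[-0.7,-0.6,0,0,1],[-0.8,-0.68,0,0,1],[-0.9,-0.76,0,0,1],[-0.95,-0.84,0,0,1]]'
```

```text
time: 1.1
eef_pos: [0.1963, 0.4472, 0.2313]
eef_rot: [0.401, 3.116, 0.0]
force: [0.4, -0.9, 0.1]
grip_width: 0.0859
gripper_force: 0.0
time: 2.1
eef_pos: [0.2528, 0.3629, 0.2313]
eef_rot: [0.401, 3.116, 0.0]
force: [0.6, -0.3, -0.6]
grip_width: 0.0853
gripper_force: 0.0
```

```bash
for i in 1; do :; done
python3 -m crank '[[-0.1,-0.085,0,0,1],[-0.2,-0.17,0,0,1],[-0.3,-0.25,0,0,1],[-0.4,-0.34,0,0,1],[-0.5,-0.42,0,0,1],[-0.6,-0.51,0,0,1],[-0.7,-0.6,0,0,1],[-0.8,-0.68,0,0,1],[-0.9,-0.76,0,0,1],[-0.95,-0.84,0,0,1]]'
python3 -m crank '[[-0.1,-0.085,0,0,1],[-0.2,-0.17,0,0,1],[-0.3,-0.25,0,0,1],[-0.4,-0.34,0,0,1],[-0.5,-0.42,0,0,1],[-0.6,-0.51,0,0,1],[-0.7,-0.6,0,0,1],[-0.8,-0.68,0,0,1],[-0.9,-0.76,0,0,1],[-0.95,-0.84,0,0,1]]'
python3 -m crank '[[-0.1,-0.085,0,0,1],[-0.2,-0.17,0,0,1],[-0.3,-0.25,0,0,1],[-0.4,-0.34,0,0,1],[-0.5,-0.42,0,0,1],[-0.6,-0.51,0,0,1],[-0.7,-0.6,0,0,1],[-0.8,-0.68,0,0,1],[-0.9,-0.76,0,0,1],[-0.95,-0.84,0,0,1]]'
cat >> h.py <<'E'
def delta(tx,ty,tz):
    from cell import observe
    from scipy.spatial.transform import Rotation as Ro
    s=observe();M=Ro.from_rotvec(s["eef_rot"]).as_matrix()
    print("scaled",(M.T@(np.array([tx,ty,tz])-s["eef_pos"])/.08).round(3),"tool y deg",np.degrees(np.arctan2(M[1,1],M[0,1])).round(1),"t",s["time"],"joints",np.round(s["joints"],2))
E
python3 -c "
from h import *
delta(.4763,.0275,.15)"
```

```text
time: 3.1
eef_pos: [0.3093, 0.2787, 0.2313]
eef_rot: [0.401, 3.116, 0.0]
force: [0.1, -0.4, -0.3]
grip_width: 0.0853
gripper_force: 0.0
time: 4.1
eef_pos: [0.3658, 0.1944, 0.2313]
eef_rot: [0.401, 3.116, 0.0]
force: [0.5, -0.0, 0.0]
grip_width: 0.0854
gripper_force: 0.0
time: 5.1
eef_pos: [0.4224, 0.1102, 0.2313]
eef_rot: [0.401, 3.116, 0.0]
force: [-0.6, 0.4, 0.5]
grip_width: 0.085
gripper_force: 0.0
scaled [-0.914 -0.829  1.016] tool y deg 75.3 t 5.1 joints [ 0.15  0.14  1.93  0.    1.07 -1.17]
```

```bash
python3 -m crank '[[-0.1,-0.08,0,0.09,0.6],[-0.2,-0.16,0,0.18,0.6],[-0.3,-0.25,0.05,0.27,0.6],[-0.4,-0.33,0.1,0.36,0.6],[-0.5,-0.41,0.2,0.45,0.6],[-0.6,-0.5,0.3,0.54,0.6],[-0.7,-0.62,0.4,0.62,0.6],[-0.8,-0.74,0.5,0.676,0.6],[-0.914,-0.829,0.6,0.676,0.6],[-0.914,-0.829,0.7,0.676,0.6]]'
python3 -c "
from h import *
delta(.4763,.0275,.112)
from cell import capture
import cv2
for n,(u,v,w,h) in {'side':(255,190,160,120)}.items():
    c=capture(n);cv2.imwrite('pics/s1.png',cv2.resize(c['pixels'][v:v+h,u:u+w,::-1],None,fx=5,fy=5,interpolation=cv2.INTER_CUBIC))"
```

```text
time: 6.1
eef_pos: [0.4764, 0.0273, 0.1748]
eef_rot: [1.921, 2.485, 0.0]
force: [0.1, 0.0, -0.0]
grip_width: 0.0512
gripper_force: 0.0
scaled [ 0.003 -0.001  0.785] tool y deg 14.6 t 6.1 joints [-0.04  0.29  1.89 -0.    0.96 -0.3 ]
```

View pics/s1.png

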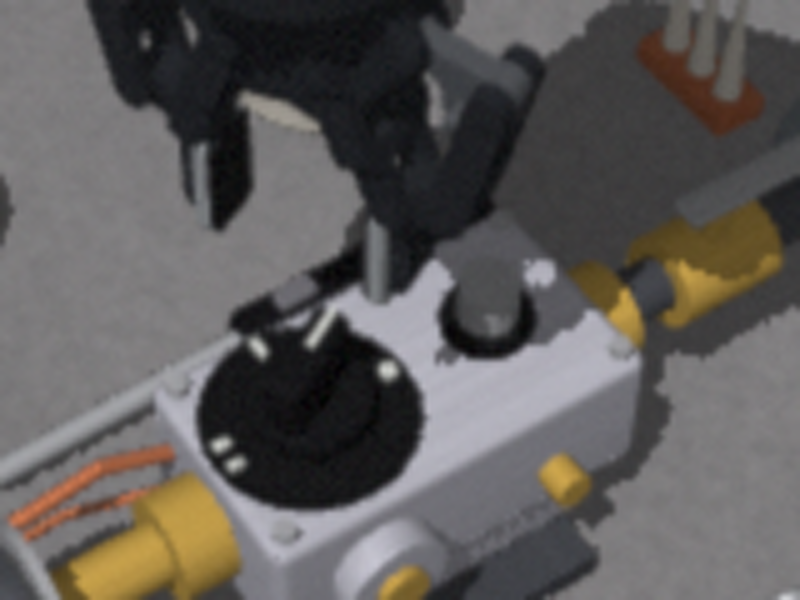

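The fingers at (215,225) and (380,300) straddle the knob bar, clear of the button. Next I descend and close.

```bash
python3 -m crank '[[0,0,0.15,0,0.6],[0,0,0.35,0,0.6],[0,0,0.55,0,0.6],[0,0,0.7,0,0.6],[0,0,0.785,0,0.6],[0,0,0.785,0,0.6],[0,0,0.785,0,0.3],[0,0,0.785,0,0],[0,0,0.785,0,0],[0,0,0.785,0,0]]' 40
```

```text
time: 7.15
eef_pos: [0.4759, 0.0282, 0.1132]
eef_rot: [1.923, 2.484, 0.0]
force: [-3.1, -0.4, 5.3]
grip_width: 0.0129
gripper_force: 39.2
```

Gripped at about 13 mm, which matches the bar. Now turn +63° anticlockwise (tool −0.70).

```bash
python3 -m crank '[[0,0,0,-0.08,0],[0,0,0,-0.16,0],[0,0,0,-0.24,0],[0,0,0,-0.32,0],[0,0,0,-0.40,0],[0,0,0,-0.48,0],[0,0,0,-0.56,0],[0,0,0,-0.64,0],[0,0,0,-0.70,0],[0,0,0,-0.70,0]]'
python3 -c "
from h import *
delta(.4608,-.043,.15)"
```

```text
time: 8.15
eef_pos: [0.4763, 0.0286, 0.1132]
eef_rot: [0.34, 3.122, 0.001]
force: [-0.2, 6.0, 4.6]
grip_width: 0.0134
gripper_force: 39.4
scaled [-0.004 -0.915 -0.461] tool y deg 77.6 t 8.15 joints [-0.04  0.39  1.94  0.    0.81 -1.39]
```

```bash
python3 -m crank '[[0,0,0,-0.70,0.2],[0,0,0,0,0.4],[0,0,0,0,0.5],[0,0,0,0,0.5],[0,0,-0.1,0,0.5],[0,0,-0.3,0,0.5],[0,0,-0.5,0,0.5],[0,0,-0.7,0,0.5],[0,0,-0.85,0,0.5],[0,0,-0.85,0,0.5]]' --help 2>&1 | head -3
```

```text
invalid input: not JSON, or not a number
```

That call was refused. It also had a wrong turn value in its first row, so I'm retyping it correctly.

```bash
python3 -m crank '[[0,0,0,0,0.2],[0,0,0,0,0.4],[0,0,0,0,0.5],[0,0,0,0,0.5],[0,0,-0.1,0,0.5],[0,0,-0.3,0,0.5],[0,0,-0.5,0,0.5],[0,0,-0.7,0,0.5],[0,0,-0.85,0,0.5],[0,0,-0.85,0,0.5]]'
python3 -c "
from h import *
delta(.4608,-.043,.15)
from cell import capture
import cv2
for n,(u,v,w,h) in {'side':(275,200,120,90)}.items():
    c=capture(n);cv2.imwrite('pics/s2.png',cv2.resize(c['pixels'][v:v+h,u:u+w,::-1],None,fx=6,fy=6,interpolation=cv2.INTER_CUBIC))"
```

```text
time: 9.15
eef_pos: [0.4765, 0.0282, 0.1821]
eef_rot: [0.342, 3.12, 0.0]
force: [0.5, 0.5, -0.3]
grip_width: 0.0423
gripper_force: 0.0
scaled [-0.    -0.911  0.401] tool y deg 77.5 t 9.15 joints [-0.04  0.28  1.89 -0.    0.97 -1.39]
```

View pics/s2.png

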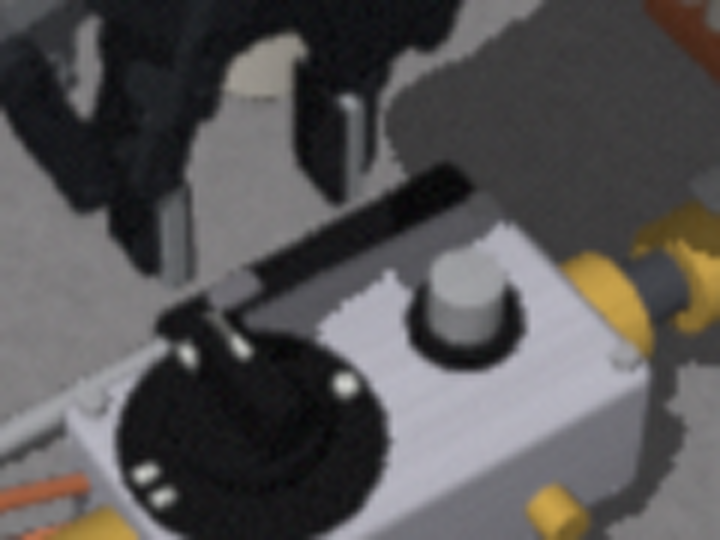

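The pointer's white line now runs (247,355)→(212,315) towards the pilot line at (188,352). I'll compute its angle.

Run:
```python
from h import *
c=pickle.load(open("c0.pkl","rb"))["side"]
a,b=[onz(c,px(0,(275,200),6,*p),.131) for p in((247,355),(212,315))]
v=b-a;print(a,b,np.degrees(np.arctan2(v[1],v[0])))
v=b-np.array([.4753,.0266,0]);print(np.degrees(np.arctan2(v[1],v[0])))
```

```text
[0.47682452 0.02609457 0.131     ] [0.49325689 0.02304701 0.131     ] -10.506740044920127
-11.192120851081254
```

The pointer is at about −11°, against −12.5° for the mark, so well within tolerance. Now shut the fingers and move above the button.

```bash
python3 -m crank '[[0,-0.1,0,0,0],[0,-0.25,0,0,0],[0,-0.4,0,0,0],[0,-0.55,0,0,0],[0,-0.7,0,0,0],[0,-0.85,0,0,0],[0,-0.911,0.2,0,0],[0,-0.911,0.4,0,0],[0,-0.911,0.55,0,0],[0,-0.911,0.55,0,0]]' 40
python3 -c "
from h import *
delta(.4608,-.043,.118)
from cell import capture
import cv2
for n,(u,v,w,h) in {'side':(275,200,120,90)}.items():
    c=capture(n);cv2.imwrite('pics/s3.png',cv2.resize(c['pixels'][v:v+h,u:u+w,::-1],None,fx=6,fy=6,interpolation=cv2.INTER_CUBIC))"
```

```text
time: 10.2
eef_pos: [0.4591, -0.0431, 0.1352]
eef_rot: [-0.342, -3.12, -0.0]
force: [0.0, 0.6, -0.3]
grip_width: 0.0004
gripper_force: 0.0
scaled [-0.021  0.006  0.216] tool y deg 77.5 t 10.2 joints [-0.19  0.33  1.96  0.    0.85 -1.55]
```

View pics/s3.png

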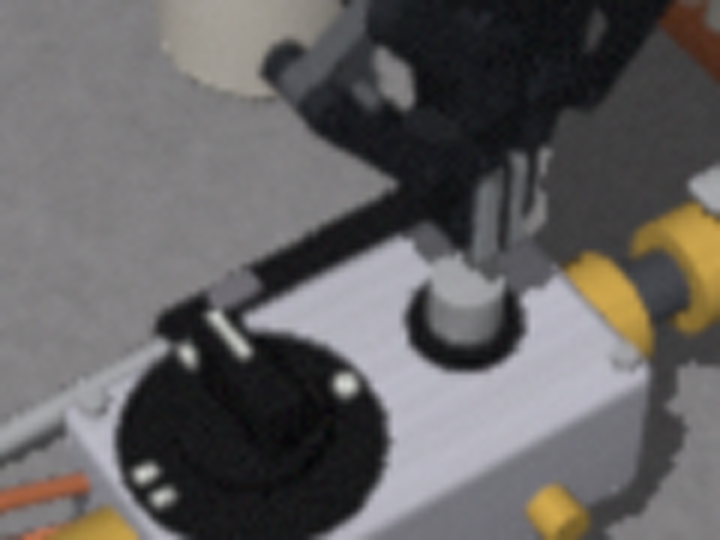

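The shut fingertips, around (495,250), hang above the button top at (468,265), and the pointer is still at the pilot line. Pressing slowly now.

```bash
python3 -m crank '[[-0.02,0,0.1,0,0],[-0.02,0,0.18,0,0],[-0.02,0,0.21,0,0],[-0.02,0,0.23,0,0],[-0.02,0,0.25,0,0],[-0.02,0,0.27,0,0],[-0.02,0,0.29,0,0],[-0.02,0,0.31,0,0],[-0.02,0,0.32,0,0],[-0.02,0,0.33,0,0]]'
```

```text
time: 11.25
eef_pos: [0.4615, -0.0432, 0.1103]
eef_rot: [-0.342, -3.123, -0.0]
force: [-4.3, 1.3, 6.9]
grip_width: -0.0001
gripper_force: 3.7
```

```bash
python3 -m crank '[[0,0,0.01,0,0],[0,0,0.02,0,0],[0,0,0.03,0,0],[0,0,0.04,0,0],[0,0,0.045,0,0],[0,0,0.05,0,0],[0,0,0.05,0,0],[0,0,0.05,0,0],[0,0,0.05,0,0],[0,0,0.05,0,0]]'
```

```text
time: 12.25
eef_pos: [0.4616, -0.0432, 0.1078]
eef_rot: [0.342, 3.123, -0.0]
force: [-11.6, 1.7, 31.8]
grip_width: 0.0001
gripper_force: 15.6
```

It's against the stop at 32 N. I'll ease off slightly to about 20 N for margin.

```bash
python3 -m crank '[[0,0,-0.006,0,0],[0,0,-0.012,0,0],[0,0,-0.012,0,0],[0,0,-0.012,0,0],[0,0,-0.012,0,0],[0,0,-0.012,0,0],[0,0,-0.012,0,0],[0,0,-0.012,0,0],[0,0,-0.012,0,0],[0,0,-0.012,0,0]]'
python3 - <<'E'
from cell import capture,observe
import cv2
u,v,w,h=275,200,120,90
c=capture('side');cv2.imwrite('pics/s4.png',cv2.resize(c['pixels'][v:v+h,u:u+w,::-1],None,fx=6,fy=6,interpolation=cv2.INTER_CUBIC))
E
```

```text
time: 13.25
eef_pos: [0.4615, -0.0432, 0.1079]
eef_rot: [0.342, 3.123, -0.0]
force: [-6.7, 1.2, 17.7]
grip_width: 0.0001
gripper_force: 8.8
```

View pics/s4.png

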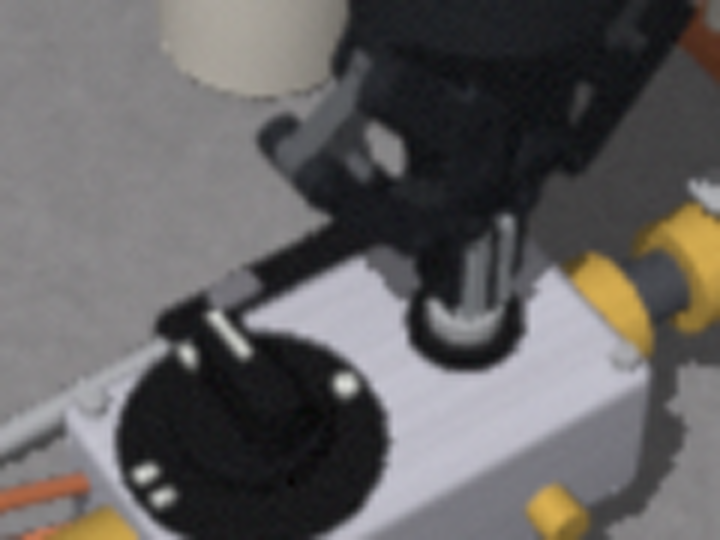

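The button at (468,320) is down nearly to its collar under the fingertips, held at 18 N with z unchanged at the stop. The pointer is still at the pilot mark, so I'm handing in.

```bash
python3 -c "
from cell import sign_off
print(sign_off())"
```

```text
the job is handed in; nothing more can be done
None
```

The knob is at the pilot mark (within about 2° by the camera), and the fingers are holding the pilot button down against its stop at about 18 N; I handed the job in after about 13 s.

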